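# Lock a cream jar in its holding fixture, unscrew the cap and hold it over the jar

## Robot

A 7-joint arm with a two-finger parallel gripper is mounted at the origin on the work surface. World frame = base frame: x ahead of the robot, y to its left, z up, the work surface at z = 0. Lengths are in m, angles in rad, forces in N, time in s.
With the tool pointing down it reaches from about 0.4 to 0.85 m from the base axis. Payload 10.4 kg.
Tool frame: the origin (TCP) lies between the finger pads; the fingertips stand 11 mm ahead of it and the grasp point (between the pads) lies 8 mm behind it; z points along the fingers, y is the direction in which the jaws open and shut (so a half turn about z gives the same grasp; the last joint's range is limited). The gripper opens to 87 mm and grips with 3 to 60 N. Pads are 19 mm wide; open, the fingers measure 117 mm over their backs; the gripper's body (75 mm by 190 mm) begins 51 mm behind the grasp point.
Start: joints at [1.164, 0.332, -0.065, 1.46, 0.022, 1.35, -0.088], TCP at [0.234, -0.58, 0.234] pointing down, gripper open.
Joint ranges: [-2.6, 2.6], [-0.5, 2.12], [-1.47, 1.34], [0.16, 2.42], [-1.27, 4.41], [0.06, 2.06], [-2.6, 2.6]. Speed limits (rad/s): [2.22, 2.22, 2.79, 2.79, 3.14, 3.14, 3.14].

## Interface

Orientations are given as a unit quaternion [x, y, z, w].
In Python, from bench import r, eyes gives the robot as it stands.
- The arm moves only by the shell command python3 -m inch 'ROWS' [FORCE]. ROWS is a JSON object of lists of equal length, an entry for each row: "translation": the shift along the world's x, y, z scaled (see below), a list of three; "rot": the turn, a rotation vector about the world's x, y, z scaled (see below), a list of three; "jaw": the finger opening in mm, from 0 to 87. In form: {"translation": [[tx, ty, tz], ...], "rot": [[ax, ay, az], ...], "jaw": [jaw, ...]}. A call has 1 to 20 rows; each row is the pose to reach, as a shift and turn from the pose measured when the call began; what a row does not reach only later rows make up. The controller multiplies each number of a shift by 100 mm and each number of a turn by 60 degrees. A row lasts 1/10 s, in which the tool goes at most 50 mm and 8.59 degrees, less where a joint would pass 70% of its speed; a pose out of reach is approached as far as the arm can. A call with a number of a shift or a turn outside -1 to 1 is refused whole. A call with a gripper value outside its range is refused whole. The fingers move at their own pace and stop on an object; FORCE is the grip in N (left out, the last holds). Time passes only in rows, so rows that repeat a pose let the fingers close. It gives the time, the measured TCP pose, the force and the opening at its end, in the units of the state.
- r.read_state(): the state, without advancing time (a new reading comes with each control period).
- eyes.camera(name): name is "scene" or "top" or "wrist"; returns the picture (400x640x3 uint8, blue, green, red); there is no depth.
- eyes.calibration(name): a dict with "fx", "fy", "cx", "cy" (pixels), "distortion" ([k1, k2, p1, p2, k3] as OpenCV has them; the pictures are not rectified), "R" (3x3) and "t" (3): a world point X has camera coordinates R X + t; the wrist camera has in their place "hand_eye" (4x4, takes a point from camera to tool coordinates, whose origin is the TCP and whose axes are the flange's). Camera axes: x right, y down, z forward; pixel columns grow to the right and rows downward; lengths in m; the calibration is good to about 2 mm. A picture is of the moment at which its call begins: read the wrist's pose just before it. calibration takes no time and is no camera call.
- r.close_job(): hands the job in, once; it reports no verdict.
The state is a dict: "time": time; "joint_positions": joint angles; "joint_vel": joint speeds; "joint_torque": joint torques, N m; "ee_pos": TCP position; "eef_rot": TCP orientation; "ft_force": force on the tool from outside, world axes, zero at the start; "torque": the same for the moment, N m; "width": finger opening in m.
Only numpy, scipy, OpenCV 4.12 (cv2) and the standard library are available. Lean on these libraries where they do the work, as an engineer would, in place of code of your own. Each camera call takes 0.05 s, during which the arm holds its last target. There are 200 camera calls.

## Task

At the hand-finishing bench, swing the lever of the holding fixture's lock ring clockwise until the ring's red pointer stands at the red locked mark, so that the jaws grip the green jar, and only then unscrew its tight gold cap anticlockwise. Stop turning as soon as the thread lets go (about a quarter turn), lift the cap straight up and finish while still holding it level in the gripper, centred a centimetre or two above the rim of the open jar. The jar must not be twisted or pulled out of place, the ring stays locked, and nothing else on the bench may be disturbed.

Things in the scene. Friction and masses are not known exactly. Their poses are not given: they have to be found in the camera images.
- fixture: Holding fixture, fixed: grey plate 172 mm square, 11 mm high; round white deck 21 mm high carrying the jar; dark grey knurled lock ring 136 mm across; three jaws to 42 mm high, within 65 mm of the axis. Origin on the bench at the common axis of ring and jar, z up. Locked mark: red line on the plate, 79 mm out at +60 degrees from its x axis; open mark: white dot at 120 degrees.
- lock_ring (a joint): Lock ring angle, rad, growing clockwise seen from above: 0 open, 1.05 pointer at the locked mark (0.1 either way is locked), stop at 1.2; starts at 0 to 0.25. The lever post lies at angle (-60 degrees - joint value) in the fixture's frame, the red pointer opposite. The jaws meet the jar at about 0.3; the post takes some 10 N at first, 17 N at the mark. The ring stays where it is left.
- lock_post (a point): Centre, half-way up, of the upright round black post at the end of the lock ring's lever: 18 mm across, 44 mm tall (24 to 68 mm above the bench), red spot on top, 95 mm from the fixture's axis, about which it swings with the ring. The lever arm under it is 24 mm high.
- jar_rim (a point): Centre of the mouth of the dark green jar in the fixture, 83 mm above the bench, on the fixture's axis; z up. Jar body 53 mm across, 50 mm tall, standing on the deck; neck 38 mm across, 12 mm tall, with three short thread starts. Until the jaws are locked on it, the jar turns with its cap.
- jar_plaque (a point): The small gold plaque on the jar's side, 27 mm from its axis, 40 mm above its foot, on the jar's +x side.
- cap_center (a point): Centre, half-way up, of the gold cap: round, 54 mm across, 26 mm tall, 90 g. Screwed on, it is 85 mm above the bench, 2 mm above the rim. It takes 0.3 to 0.6 N m anticlockwise, rises 2 mm and comes free after about 60 degrees, when the torque falls away; past 100 its lugs meet the next thread start: lift at 75 to 90. Its underside clears the rim when this point is over 13 mm above the rim.
- cap_line (a point): The dark green index line on the cap's side, 27 mm from its axis at half height, on the cap's +x side. Screwed on, it stands over the jar's plaque within 3 degrees; it shows how far the cap has turned.
- jar_done_a: Bystander: a finished jar, 54 mm across, 77 mm tall with its gold cap; origin at the centre of its foot. Leave alone.
- jar_done_b: Bystander: another finished jar, the same. Leave alone.
- lipstick_a: Bystander: a standing green and gold lipstick tube, 22 mm across, 76 mm tall; origin at its foot. Leave alone.
- lipstick_b: Bystander: another lipstick tube, the same. Leave alone.
- thread_spool: Bystander: a standing spool of gold thread, 42 mm across, 48 mm tall; origin at its foot. Leave alone.
- tweezers: Bystander: blue and steel tweezers lying on the bench, 120 mm long along x, 6 mm high. Leave alone.

How it is judged:
By the outcome, as a careful person would: the job done as asked, in the order asked, and still so for the second after the job is handed in, while the arm keeps its last pose, push and grip.
It also fails if it takes over 51 s, if anything falls off the work surface, if the arm or the gripper's body presses on something with over 40 N, if the wrist force passes 120 N, or if a joint passes its speed limit or range.

## Working session

There is one attempt and no reset: what is moved stays moved. The work goes in short steps, Python scripts to look and compute and a shell command to move; the robot and the scene stay as the last step left them, time stands still between calls to the robot, and variables do not carry over. Pictures are saved under pics/ and viewed, about 8 in all and at most 12, crops included, and the job is handed in when it is done.

```bash
ls; mkdir -p pics
python3 - <<'E'
from bench import r,eyes
import cv2,numpy as np,json
s=r.read_state(); print({k:np.round(v,3).tolist() for k,v in s.items()})
for n in ("top","scene"):
    im=eyes.camera(n); cv2.imwrite(f"pics/{n}0.png",im)
    c=eyes.calibration(n); print(n,{k:np.round(v,4).tolist() for k,v in c.items()})
print(np.round(eyes.calibration("wrist")["hand_eye"],4))
E
```

```text
pics
{'time': 0.0, 'joint_positions': [1.164, 0.333, -0.065, 1.461, 0.022, 1.35, -0.089], 'joint_vel': [0.0, 0.0, -0.001, 0.0, -0.0, 0.0, -0.001], 'joint_torque': [-0.0, -62.325, 0.025, -38.99, -0.061, 0.04, 0.0], 'ee_pos': [0.234, -0.579, 0.233], 'eef_rot': [0.982, 0.191, -0.0, -0.001], 'ft_force': [-0.077, 0.341, 0.575], 'torque': [0.006, -0.013, 0.046], 'width': 0.087}
top {'fx': 468.1832, 'fy': 468.1832, 'cx': 324.6304, 'cy': 206.3526, 'distortion': [-0.1132, 0.0, 0.0, 0.0, 0.0], 'R': [[0.0064, -0.9999, -0.0108], [-0.9928, -0.005, -0.1195], [0.1195, 0.0115, -0.9928]], 't': [-0.0195, 0.4755, 1.3463]}
scene {'fx': 455.4621, 'fy': 455.4621, 'cx': 327.4348, 'cy': 200.4142, 'distortion': [-0.0668, 0.0, 0.0, 0.0, 0.0], 'R': [[0.224, 0.9744, -0.0167], [0.6339, -0.1587, -0.757], [-0.7403, 0.159, -0.6532]], 't': [-0.0965, -0.2468, 1.6841]}
[[ 1.600e-03 -9.691e-01 -2.468e-01  6.630e-02]
 [ 1.000e+00  1.300e-03  1.200e-03 -1.300e-03]
 [-8.000e-04 -2.468e-01  9.691e-01 -1.516e-01]
 [ 0.000e+00  0.000e+00  0.000e+00  1.000e+00]]
```

View pics/top0.png

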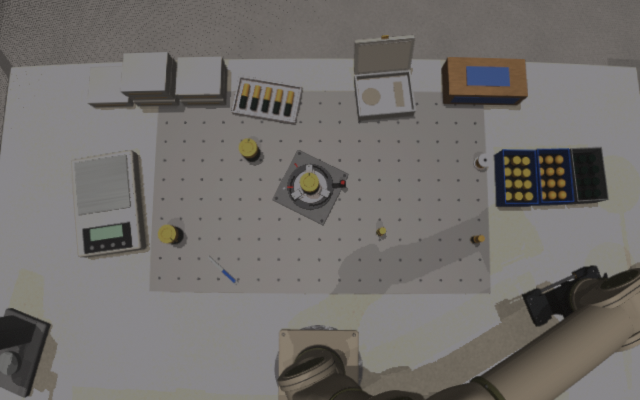

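View pics/scene0.png

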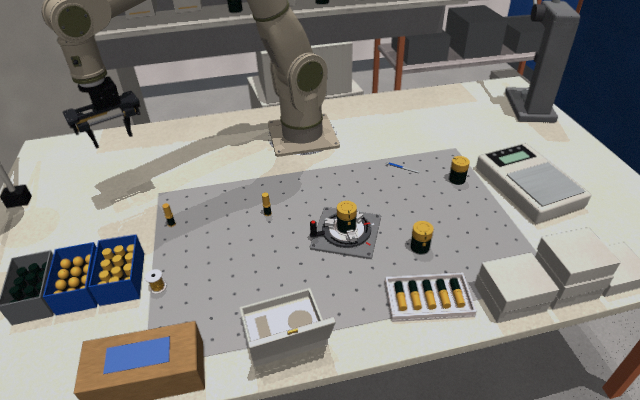

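The top view shows the fixture at about (309,184), post (343,183), lipsticks (381,232) and (478,239), jars (249,149) and (170,234), and tweezers (222,270). The scene view agrees. Next I'll enlarge the fixture in both views.

```bash
cat > h.py <<'E'
import cv2,numpy as np
from bench import r,eyes
from scipy.spatial.transform import Rotation as Ro
def cal(n,st=None):
    c=eyes.calibration(n); K=np.array([[c['fx'],0,c['cx']],[0,c['fy'],c['cy']],[0,0,1]]); D=np.array(c['distortion'])
    if n=='wrist':
        T=np.eye(4);T[:3,:3]=Ro.from_quat(st['eef_rot']).as_matrix();T[:3,3]=st['ee_pos']
        M=np.linalg.inv(T@np.array(c['hand_eye'])); return K,D,M[:3,:3],M[:3,3]
    return K,D,np.array(c['R']),np.array(c['t'])
def ray(C,uv,z):
    K,D,R,t=C; p=cv2.undistortPoints(np.array([[uv]],float),K,D)[0,0]
    d=R.T@np.array([p[0],p[1],1]); o=-R.T@t
    return o+d*(z-o[2])/d[2]
def proj(C,X):
    K,D,R,t=C; return cv2.projectPoints(np.array(X,float).reshape(-1,3),cv2.Rodrigues(R)[0],t,K,D)[0][:,0]
E
python3 - <<'E'
from h import *
a=cv2.imread('pics/top0.png')[140:235,255:370]; b=cv2.imread('pics/scene0.png')[185:265,295:395]
a=cv2.resize(a,None,fx=5,fy=5,interpolation=cv2.INTER_CUBIC)[:475]
b=cv2.resize(b,None,fx=5,fy=5,interpolation=cv2.INTER_CUBIC)
cv2.imwrite('pics/ct.png',a);cv2.imwrite('pics/cs.png',b)
C=cal('top');S=cal('scene')
for n,uv,z in (('axis',(309,183),.098),('post',(343,183),.068),('lipA',(381,231),.076),('lipB',(478,238),.076),('jarA',(249,148),.077),('jarB',(170,234),.077),('tw',(222,270),.003),('spool',(483,160),.048)): print(n,ray(C,uv,z).round(3))
print(ray(S,(347,205),.098),ray(S,(313,221),.068))
E
```

```text
axis [0.533 0.027 0.098]
post [ 0.539 -0.069  0.068]
lipA [ 0.401 -0.177  0.076]
lipB [ 0.382 -0.453  0.076]
jarA [0.639 0.203 0.077]
jarB [0.388 0.424 0.077]
tw [0.287 0.287 0.003]
spool [ 0.614 -0.485  0.048]
[0.53396565 0.03219563 0.098     ] [ 0.54202642 -0.06435137  0.068     ]
```

View pics/ct.png

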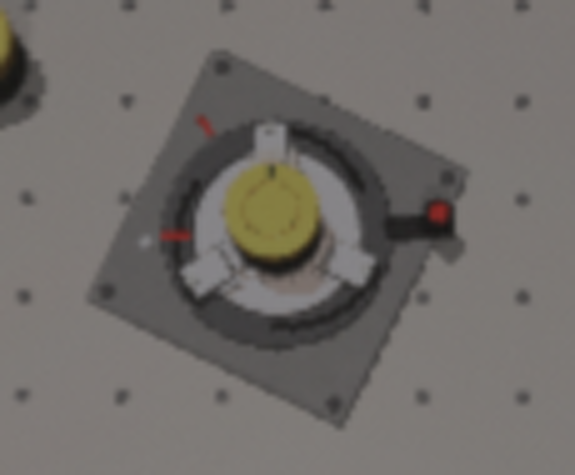

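View pics/cs.png

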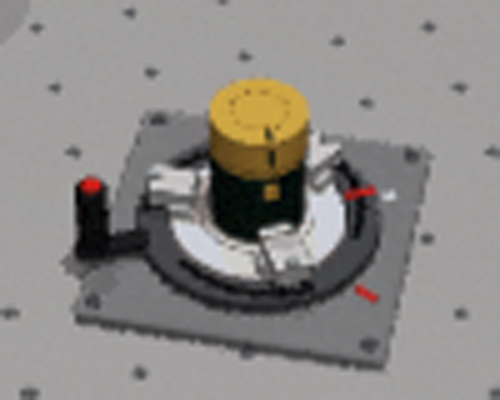

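The crops show, in top-crop pixels, the locked mark at (206,126), open dot (145,241), pointer (176,237), post top (438,212), cap top (271,210) and index line (271,170). The cap line and plaque both face roughly world +x.

Run:
```python
from h import *
C=cal('top');S=cal('scene')
t=lambda u,v,z:ray(C,(255+u/5-.4,140+v/5-.4),z)
s=lambda u,v,z:ray(S,(295+u/5-.4,185+v/5-.4),z)
cs=[t(*p,.011) for p in ((218,52),(465,172),(342,427),(88,298))]
print('corners',np.mean(cs,0).round(4),[np.linalg.norm(cs[i]-cs[i-1]).round(3) for i in range(4)])
ax=t(271,209,.098); print('cap',ax.round(4),s(258,105,.098).round(4))
axm=np.mean(cs,0)
deg=lambda p,a:(np.degrees(np.arctan2(*(p-a)[[1,0]])).round(1),np.linalg.norm((p-a)[:2]).round(4))
for n,p,z in (('lock',(206,126),.011),('open',(145,241),.011),('pointer',(176,237),.024),('post',(438,212),.068),('line',(271,169),.098)):
    print(n,t(*p,z).round(4),deg(t(*p,z),axm))
for n,p,z in (('lock',(368,294),.011),('open',(389,196),.011),('post',(91,186),.068),('line',(270,150),.085),('plq',(271,192),.061)):
    print('S',n,s(*p,z).round(4),deg(s(*p,z),axm))
for i in range(4): print(deg(cs[i],axm))
```

```text
corners [0.5363 0.0269 0.011 ] [np.float64(0.169), np.float64(0.166), np.float64(0.17), np.float64(0.17)]
cap [0.5376 0.0273 0.098 ] [0.5358 0.0295 0.098 ]
lock [0.6033 0.0711 0.011 ] (np.float64(33.4), np.float64(0.0802))
open [0.533  0.1066 0.011 ] (np.float64(92.4), np.float64(0.0798))
pointer [0.5334 0.0869 0.024 ] (np.float64(92.8), np.float64(0.0601))
post [ 0.5415 -0.0672  0.068 ] (np.float64(-86.9), np.float64(0.0943))
line [0.5604 0.0276 0.098 ] (np.float64(1.5), np.float64(0.0241))
S lock [0.6059 0.074  0.011 ] (np.float64(34.1), np.float64(0.0839))
S open [0.5347 0.1079 0.011 ] (np.float64(91.1), np.float64(0.081))
S post [ 0.545  -0.0655  0.068 ] (np.float64(-84.7), np.float64(0.0929))
S line [0.5584 0.0303 0.085 ] (np.float64(8.7), np.float64(0.0223))
S plq [0.5658 0.0293 0.061 ] (np.float64(4.5), np.float64(0.0295))
(np.float64(18.4), np.float64(0.1188))
(np.float64(-70.6), np.float64(0.1185))
(np.float64(-161.1), np.float64(0.1207))
(np.float64(108.5), np.float64(0.1194))
```

Checks agree: plate sides are about 170 mm, the marks are at radius 80, and the post is at 94 mm. The axis is at about (0.537, 0.0275), fixture yaw is about −26.5°, and the ring is at about 0. The post has to swing from −87° to −146.7°. First I'll move over the post at the current height, turning the jaw axis to the tangent.

```bash
for i in 1 2 3 4 5 6; do python3 -m inch '{"translation":[[0.25,0.42,0],[0.51,0.85,0],[0.51,0.85,0]],"rot":[[0,0,0.1],[0,0,0.2],[0,0,0.2]],"jaw":[87,87,87]}' 10; done
python3 - <<'E'
from h import *
s=r.read_state(); im=eyes.camera('wrist'); cv2.imwrite('pics/w1.png',im); np.save('w1.npy',np.r_[s['ee_pos'],s['eef_rot']])
print(s['ee_pos'],s['eef_rot'],s['joint_positions'],s['ft_force'])
C=cal('wrist',s); print(proj(C,[[.5415,-.067,.068],[.537,.0275,.098]]))
E
```

```text
time: 0.4
ee_pos: [0.29, -0.4886, 0.2329]
eef_rot: [0.954, 0.298, 0.001, -0.001]
ft_force: [0.2, -0.1, 1.0]
width: 0.0871
time: 0.7
ee_pos: [0.345, -0.3981, 0.233]
eef_rot: [0.916, 0.402, 0.002, -0.002]
ft_force: [0.4, -0.0, -0.3]
width: 0.0867
time: 1.0
ee_pos: [0.3993, -0.3076, 0.2332]
eef_rot: [0.866, 0.5, 0.002, -0.003]
ft_force: [-0.1, 0.0, -0.0]
width: 0.087
time: 1.3
ee_pos: [0.4531, -0.217, 0.2333]
eef_rot: [0.806, 0.592, 0.003, -0.003]
ft_force: [0.2, 0.6, -0.6]
width: 0.0874
time: 1.6
ee_pos: [0.5063, -0.1263, 0.2334]
eef_rot: [0.736, 0.676, 0.004, -0.004]
ft_force: [-0.2, 0.0, -0.0]
width: 0.0871
time: 1.9
ee_pos: [0.5588, -0.0356, 0.2332]
eef_rot: [0.658, 0.753, 0.005, -0.005]
ft_force: [-0.9, 0.1, -0.3]
width: 0.0873
[ 0.55882578 -0.03561196  0.23321865] [ 0.65831759  0.75270656  0.00481698 -0.00525166] [ 0.53098059  0.24988734 -0.63232475  1.60804333  0.1362919   1.33299059
  0.01487119] [-0.91707925  0.08902418 -0.27312941]
[[299.50798295 211.65605679]
 [305.29663207 119.58290133]]
```

View pics/w1.png

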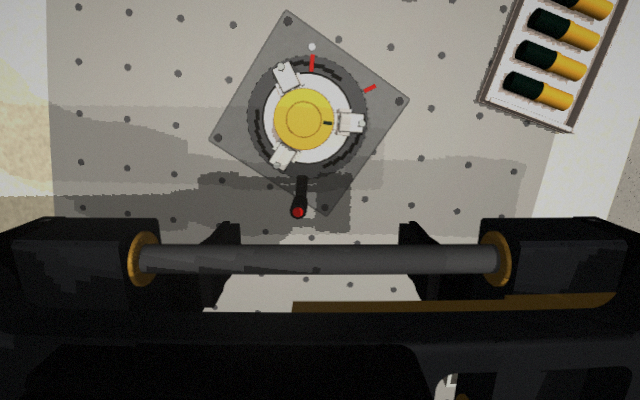

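The wrist view puts the post top at (298,212) and the cap centre at (303,119), within 2 px of prediction. I'll refine the positions and compute the descent over the post.

```bash
cat >> h.py <<'E'
def plan(p,ydeg):
    s=r.read_state(); a=np.radians(ydeg); y=np.array([np.cos(a),np.sin(a),0]); z=np.array([0,0,-1.]); x=np.cross(y,z)
    Rd=Ro.from_matrix(np.c_[x,y,z]); Rc=Ro.from_quat(s['eef_rot']); m=Rc.as_matrix()
    print('t',s['time'],'yaw',np.degrees(np.arctan2(m[1,1],m[0,1])).round(1),'shift/100mm',((np.array(p)-s['ee_pos'])*10).round(3),'rot/60',((Rd*Rc.inv()).as_rotvec(degrees=True)/60).round(4),'F',np.round(s['ft_force'],1),'w',round(s['width'],4))
E
python3 - <<'E'
from h import *
q=np.load('w1.npy'); C=cal('wrist',dict(ee_pos=q[:3],eef_rot=q[3:]))
post=ray(C,(298,212),.068); cap=ray(C,(303,119),.098); print(post,cap,ray(C,(312,47),.011),ray(C,(370,89),.011))
d=post-cap; print(np.linalg.norm(d[:2]),np.degrees(np.arctan2(d[1],d[0])))
plan([.542,-.067,.052],3)
E
```

```text
[ 0.53997576 -0.06758773  0.068     ] [0.53491173 0.02772978 0.098     ] [0.53075887 0.10616091 0.011     ] [0.60196846 0.07068402 0.011     ]
0.09545193304910952 -86.95884602890203
t 1.95 yaw 7.4 shift/100mm [-0.162 -0.291 -1.81 ] rot/60 [-0.0125 -0.0017 -0.0731] F [-1.  -0.5  0.1] w 0.0869
```

```bash
python3 -m inch '{"translation":[[-0.09,-0.16,-0.2],[-0.178,-0.314,-0.5],[-0.178,-0.314,-0.8],[-0.178,-0.314,-0.8],[-0.178,-0.314,-0.8]],"rot":[[-0.006,0,-0.04],[-0.0125,-0.0017,-0.073],[-0.0125,-0.0017,-0.073],[-0.0125,-0.0017,-0.073],[-0.0125,-0.0017,-0.073]],"jaw":[60,60,60,60,60]}' 20
python3 - <<'E'
from h import *
plan([.541,-.067,.052],3)
E
```

```text
time: 2.45
ee_pos: [0.5403, -0.0703, 0.1535]
eef_rot: [0.689, 0.725, -0.0, -0.0]
ft_force: [0.5, 0.2, 0.5]
width: 0.0615
t 2.45 yaw 2.9 shift/100mm [ 0.007  0.033 -1.015] rot/60 [ 0.0001 -0.0006  0.0017] F [0.5 0.2 0.5] w 0.0615
```

```bash
python3 -m inch '{"translation":[[0.007,0.033,-0.3],[0.007,0.033,-0.65],[0.007,0.033,-1.0],[0.007,0.033,-1.0],[0.007,0.033,-1.0]],"rot":[[0,0,0],[0,0,0],[0,0,0],[0,0,0],[0,0,0]],"jaw":[60,60,60,60,60]}' 25 &&
python3 -m inch '{"translation":[[0,0,0],[0,0,0],[0,0,0],[0,0,0],[0,0,0],[0,0,0],[0,0,0],[0,0,0]],"rot":[[0,0,0],[0,0,0],[0,0,0],[0,0,0],[0,0,0],[0,0,0],[0,0,0],[0,0,0]],"jaw":[40,25,20,12,12,12,12,12]}' 25
python3 - <<'E'
from h import *
plan([.541,-.067,.052],3)
E
```

```text
time: 2.95
ee_pos: [0.542, -0.0671, 0.0554]
eef_rot: [0.689, 0.725, 0.0, 0.0]
ft_force: [0.6, -0.0, 0.0]
width: 0.0602
time: 3.75
ee_pos: [0.5409, -0.0672, 0.0552]
eef_rot: [0.689, 0.725, -0.001, -0.001]
ft_force: [-5.8, -0.4, 4.4]
width: 0.017
t 3.75 yaw 2.9 shift/100mm [ 0.001  0.002 -0.032] rot/60 [ 0.0003 -0.0018  0.0021] F [-5.8 -0.4  4.4] w 0.017
```

Run:
```python
import numpy as np
a0=-86.9
for f in (4,8,12,16,20,24,28,32,36,40,44,48,52,56,60):
    v=lambda a:.095*np.array([np.cos(np.radians(a)),np.sin(np.radians(a))])
    print(f,((v(a0-f)-v(a0))*10).round(3),round(-f/60,3))
```

```text
4 [-0.066 -0.001] -0.067
8 [-0.133  0.002] -0.133
12 [-0.198  0.01 ] -0.2
16 [-0.263  0.023] -0.267
20 [-0.328  0.04 ] -0.333
24 [-0.39   0.061] -0.4
28 [-0.451  0.087] -0.467
32 [-0.51   0.117] -0.533
36 [-0.567  0.151] -0.6
40 [-0.622  0.189] -0.667
44 [-0.673  0.231] -0.733
48 [-0.722  0.276] -0.8
52 [-0.767  0.324] -0.867
56 [-0.809  0.376] -0.933
60 [-0.847  0.43 ] -1.0
```

```bash
python3 -m inch '{"translation":[[-0.066,-0.001,0],[-0.133,0.002,0],[-0.198,0.01,0],[-0.263,0.023,0],[-0.328,0.04,0],[-0.39,0.061,0],[-0.451,0.087,0],[-0.51,0.117,0],[-0.51,0.117,0]],"rot":[[0,0,-0.067],[0,0,-0.133],[0,0,-0.2],[0,0,-0.267],[0,0,-0.333],[0,0,-0.4],[0,0,-0.467],[0,0,-0.533],[0,0,-0.533]],"jaw":[12,12,12,12,12,12,12,12,12]}' 40
python3 - <<'E'
from h import *
ax=np.array([.536,.0277]); s=r.read_state(); d=s['ee_pos'][:2]-ax; print(np.hypot(*d),np.degrees(np.arctan2(d[1],d[0])))
plan([.4566,-.0245,.055],-57)
for a in (-126,-133,-140,-147,-149,-151): print(a,((ax+.095*np.array([np.cos(np.radians(a)),np.sin(np.radians(a))])-s['ee_pos'][:2])*10).round(3))
E
```

```text
time: 4.65
ee_pos: [0.4907, -0.0555, 0.0553]
eef_rot: [0.863, 0.506, 0.001, -0.0]
ft_force: [5.3, 0.6, -6.5]
width: 0.0168
0.0946802483523758 -118.55789724453938
t 4.65 yaw -29.2 shift/100mm [-0.341  0.31  -0.003] rot/60 [-3.00e-04  1.00e-03 -4.63e-01] F [ 5.3  0.6 -6.5] w 0.0168
-126 [-0.106  0.063]
-133 [-0.195  0.137]
-140 [-0.275  0.221]
-147 [-0.344  0.314]
-149 [-0.362  0.342]
-151 [-0.378  0.371]
```

```bash
python3 -m inch '{"translation":[[-0.053,0.031,0],[-0.106,0.063,0],[-0.15,0.1,0],[-0.195,0.137,0],[-0.235,0.179,0],[-0.275,0.221,0],[-0.31,0.267,0],[-0.344,0.314,0],[-0.344,0.314,0],[-0.344,0.314,0]],"rot":[[0,0,-0.06],[0,0,-0.12],[0,0,-0.18],[0,0,-0.24],[0,0,-0.297],[0,0,-0.355],[0,0,-0.41],[0,0,-0.47],[0,0,-0.47],[0,0,-0.47]],"jaw":[12,12,12,12,12,12,12,12,12,12]}' 40
python3 - <<'E'
from h import *
ax=np.array([.536,.0277]); s=r.read_state(); d=s['ee_pos'][:2]-ax; print(np.hypot(*d),np.degrees(np.arctan2(d[1],d[0])))
plan([.4566,-.0245,.055],-57)
C=cal('top'); im=eyes.camera('top')
s=r.read_state();w=eyes.camera('wrist')
cv2.imwrite('pics/w2.png',w); np.save('w2.npy',np.r_[s['ee_pos'],s['eef_rot']])
E
```

```text
time: 5.65
ee_pos: [0.4576, -0.0247, 0.0553]
eef_rot: [0.96, 0.28, 0.002, 0.001]
ft_force: [7.8, -3.4, -9.7]
width: 0.0168
0.0943156459100997 -146.25550871362324
t 5.65 yaw -57.4 shift/100mm [-0.01   0.002 -0.003] rot/60 [0.0004 0.0039 0.0072] F [ 7.8 -3.4 -9.7] w 0.0168
```

View pics/w2.png

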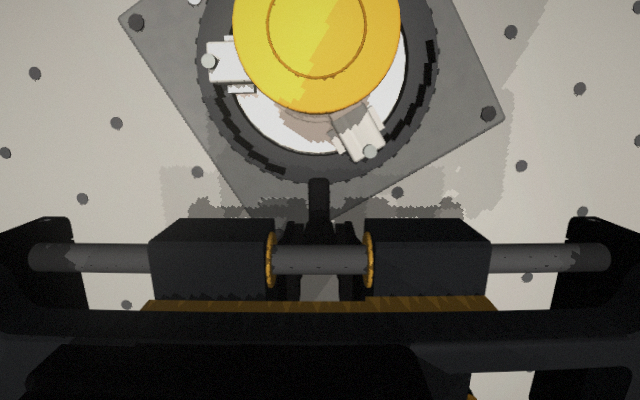

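Ring estimated at 1.04 rad from the post angle. I'll release, rise, and go over the cap for a check of the pointer and the cap's centre.

```bash
python3 -m inch '{"translation":[[0,0,0],[0,0,0],[0,0,0],[0,0,0.3],[0,0,0.7],[0,0,1.0],[0,0,1.0]],"rot":[[0,0,0],[0,0,0],[0,0,0],[0,0,0],[0,0,0],[0,0,0],[0,0,0]],"jaw":[30,45,60,60,87,87,87]}' 40 &&
python3 -m inch '{"translation":[[0.2,0.1,0.3],[0.5,0.3,0.6],[0.78,0.52,0.9],[0.78,0.52,0.9],[0.78,0.52,0.9]],"rot":[[0,0,0.05],[0,0,0.15],[0,0,0.21],[0,0,0.21],[0,0,0.21]],"jaw":[87,87,87,87,87]}'
python3 - <<'E'
from h import *
s=r.read_state();w=eyes.camera('wrist'); cv2.imwrite('pics/w3.png',w); np.save('w3.npy',np.r_[s['ee_pos'],s['eef_rot']])
plan([.536,.0277,.08],-45); print(proj(cal('wrist',s),[[.536,.0277,.098]]))
E
```

```text
time: 6.45
ee_pos: [0.4598, -0.0245, 0.1594]
eef_rot: [0.96, 0.281, 0.005, 0.002]
ft_force: [0.6, -0.1, -0.8]
width: 0.0651
time: 6.95
ee_pos: [0.5378, 0.028, 0.2486]
eef_rot: [0.923, 0.385, 0.005, 0.001]
ft_force: [-0.7, -1.0, -1.2]
width: 0.0871
t 7.0 yaw -44.8 shift/100mm [-0.01   0.005 -1.679] rot/60 [-0.0008  0.0079 -0.0025] F [-0.3  0.1 -0.9] w 0.0866
[[318.29844823 187.20024765]]
```

View pics/w3.png

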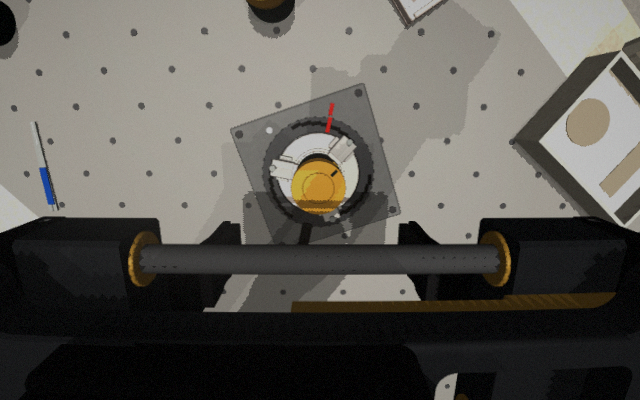

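The wrist view shows the pointer in line with the red mark, (327,132) to (333,104), the cap centre at (319,187) and the index line at (334,174). I'll check these numerically.

Run:
```python
from h import *
q=np.load('w3.npy'); C=cal('wrist',dict(ee_pos=q[:3],eef_rot=q[3:])); w=cv2.imread('pics/w3.png').astype(int)
b,g,rr=w[...,0],w[...,1],w[...,2]
m=(rr>110)&(g<70)&(b<70); v,u=np.nonzero(m); k=(u>300)&(u<360)&(v>90)&(v<150); u,v=u[k],v[k]
ax=np.array([.536,.0277])
for y in sorted(set(v)):
    uu=u[v==y].mean(); P=ray(C,(uu,y),.011 if y<118 else .024)[:2]-ax; print(y,uu.round(1),np.hypot(*P).round(4),np.degrees(np.arctan2(P[1],P[0])).round(1))
h=cv2.cvtColor(w.astype(np.uint8),cv2.COLOR_BGR2HSV)
# blob edges of the cap on the unshadowed rows
m=(h[...,0]>14)&(h[...,0]<32)&(h[...,1]>120)&(h[...,2]>60)
for y in range(164,214,6):
    x=np.nonzero(m[y,270:370])[0]+270; print(y,x.min() if len(x) else None,x.max() if len(x) else None)
P=ray(C,(334,174),.098)[:2]-ax; print('line',np.hypot(*P),np.degrees(np.arctan2(P[1],P[0])))
cv2.imwrite('pics/w3c.png',cv2.resize(w[80:240,230:410].astype(np.uint8),None,fx=4,fy=4,interpolation=cv2.INTER_CUBIC)[:600])
```

```text
103 331.5 0.085 34.4
104 331.5 0.0839 34.2
105 331.5 0.0828 34.1
106 331.5 0.0816 33.9
107 331.5 0.0805 33.7
108 331.0 0.0793 34.0
109 330.5 0.078 34.2
110 330.5 0.0769 34.1
111 330.5 0.0757 33.9
112 330.0 0.0745 34.1
113 330.0 0.0733 34.0
114 330.0 0.0722 33.8
117 329.0 0.0685 34.2
118 330.0 0.0675 33.4
119 329.0 0.0662 34.2
120 329.0 0.065 34.0
121 329.0 0.0639 33.8
122 329.0 0.0628 33.5
123 328.5 0.0616 33.8
124 328.5 0.0605 33.6
125 328.5 0.0593 33.4
126 328.0 0.0581 33.7
127 327.5 0.0569 34.1
128 327.5 0.0557 33.8
129 327.0 0.0545 34.2
130 327.0 0.0534 33.9
131 327.0 0.0522 33.7
132 328.0 0.0513 32.1
164 302 336
170 297 339
176 294 342
182 292 344
188 291 344
194 292 344
200 294 341
206 299 337
212 308 328
line 0.020157891779528384 -4.010243384578862
```

View pics/w3c.png

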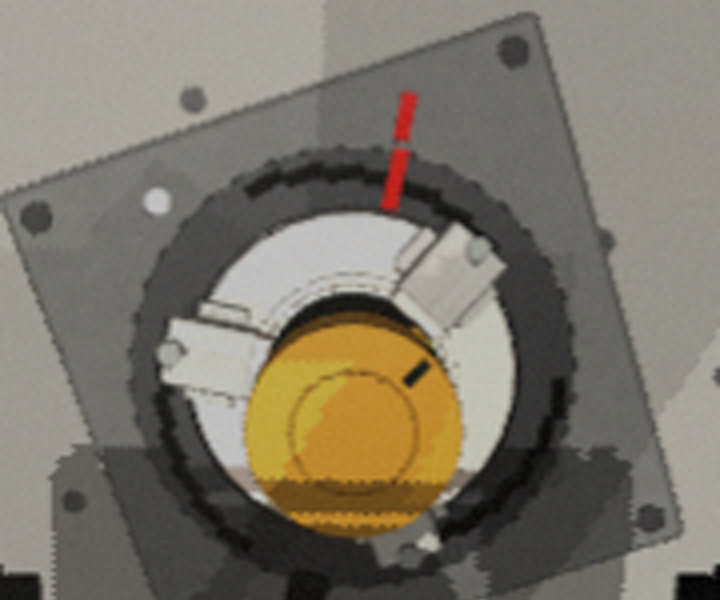

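The ring is locked: pointer 33.8° against mark 34.0°. The cap centre is confirmed at about (0.536, 0.0276). I'll descend on the cap with the fingertips just above the jar's shoulder.

```bash
python3 -m inch '{"translation":[[-0.01,-0.004,-0.3],[-0.01,-0.004,-0.7],[-0.01,-0.004,-1.0],[-0.01,-0.004,-1.0],[-0.01,-0.004,-1.0]],"rot":[[0,0.008,0],[0,0.008,0],[0,0.008,0],[0,0.008,0],[0,0.008,0]],"jaw":[87,87,87,87,87]}' 15
python3 - <<'E'
from h import *
plan([.536,.0277,.084],-45)
E
```

```text
time: 7.5
ee_pos: [0.5353, 0.0261, 0.1479]
eef_rot: [0.924, 0.383, -0.001, -0.001]
ft_force: [1.2, 0.8, 0.6]
width: 0.0872
t 7.5 yaw -44.9 shift/100mm [ 0.007  0.016 -0.639] rot/60 [-0.0005 -0.0016 -0.0016] F [1.2 0.8 0.6] w 0.0872
```

```bash
python3 -m inch '{"translation":[[0.007,0.016,-0.25],[0.007,0.016,-0.5],[0.007,0.016,-0.639],[0.007,0.016,-0.639],[0.007,0.016,-0.639]],"rot":[[0,-0.0016,0],[0,-0.0016,0],[0,-0.0016,0],[0,-0.0016,0],[0,-0.0016,0]],"jaw":[87,87,87,80,70]}' 10 &&
python3 -m inch '{"translation":[[0,0,0],[0,0,0],[0,0,0],[0,0,0],[0,0,0],[0,0,0]],"rot":[[0,0,0],[0,0,0],[0,0,0],[0,0,0],[0,0,0],[0,0,0]],"jaw":[62,58,55,53,50,50]}' 6
python3 - <<'E'
from h import *
plan([.536,.0277,.084],-45)
E
```

```text
time: 8.0
ee_pos: [0.5367, 0.0277, 0.0854]
eef_rot: [0.924, 0.383, 0.001, 0.0]
ft_force: [0.3, 0.1, 0.5]
width: 0.0784
time: 8.6
ee_pos: [0.537, 0.0275, 0.0856]
eef_rot: [0.924, 0.383, 0.001, 0.0]
ft_force: [0.3, -0.7, 1.6]
width: 0.0539
t 8.6 yaw -44.9 shift/100mm [-0.01   0.002 -0.016] rot/60 [-0.0004  0.002  -0.0012] F [ 0.3 -0.7  1.6] w 0.0539
```

Light contact at 53.9 mm with almost no side force, so it's well centred. I'll grip hard and turn anticlockwise, following the 2 mm rise.

```bash
python3 -m inch '{"translation":[[0,0,0],[0,0,0],[0,0,0]],"rot":[[0,0,0],[0,0,0],[0,0,0]],"jaw":[45,45,45]}' 60 &&
python3 -m inch '{"translation":[[0,0,0],[0,0,0.002],[0,0,0.004],[0,0,0.006],[0,0,0.008],[0,0,0.01]],"rot":[[0,0,0.067],[0,0,0.133],[0,0,0.2],[0,0,0.267],[0,0,0.333],[0,0,0.333]],"jaw":[45,45,45,45,45,45]}' 60
python3 - <<'E'
from h import *
plan([.536,.0277,.084],-45); print(r.read_state()['torque'])
s=r.read_state();w=eyes.camera('wrist'); cv2.imwrite('pics/w4.png',w); np.save('w4.npy',np.r_[s['ee_pos'],s['eef_rot']])
E
```

```text
time: 8.9
ee_pos: [0.537, 0.0275, 0.0857]
eef_rot: [0.924, 0.383, 0.001, 0.0]
ft_force: [0.1, -0.1, 1.8]
width: 0.0528
time: 9.5
ee_pos: [0.5368, 0.0277, 0.0864]
eef_rot: [0.843, 0.538, 0.001, -0.0]
ft_force: [0.5, 0.5, -3.2]
width: 0.0526
t 9.5 yaw -24.9 shift/100mm [-0.008  0.    -0.024] rot/60 [-0.0011  0.0016 -0.3355] F [ 0.5  0.5 -3.2] w 0.0526
[ 0.00598379 -0.30700053  0.24839406]
```

View pics/w4.png

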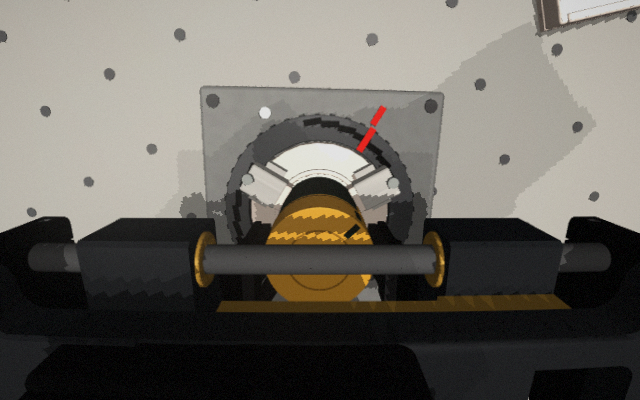

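The index line keeps its place relative to the fingers, so the cap turns with the gripper (20° so far). Pointer and mark are still in line. I'll continue and check the torque, plus the plaque from the scene camera.

```bash
python3 -m inch '{"translation":[[0,0,0.002],[0,0,0.004],[0,0,0.006],[0,0,0.008],[0,0,0.01],[0,0,0.012]],"rot":[[0,0,0.067],[0,0,0.133],[0,0,0.2],[0,0,0.267],[0,0,0.333],[0,0,0.4]],"jaw":[45,45,45,45,45,45]}' 60
python3 - <<'E'
from h import *
plan([.536,.0277,.084],-45); print(r.read_state()['torque'])
E
python3 -m inch '{"translation":[[0,0,0.002],[0,0,0.004],[0,0,0.006],[0,0,0.006],[0,0,0.006]],"rot":[[0,0,0.067],[0,0,0.133],[0,0,0.2],[0,0,0.25],[0,0,0.25]],"jaw":[45,45,45,45,45]}' 60
python3 - <<'E'
from h import *
plan([.536,.0277,.084],-45); print(r.read_state()['torque'])
a=cv2.imread('pics/scene0.png')[195:250,320:375]; im=eyes.camera('scene'); cv2.imwrite('pics/s5f.png',im); b=im[195:250,320:375]
cv2.imwrite('pics/s5.png',cv2.resize(np.hstack([a,b]),None,fx=7,fy=7,interpolation=cv2.INTER_CUBIC))
E
```

```text
time: 10.15
ee_pos: [0.5364, 0.0276, 0.0871]
eef_rot: [0.713, 0.701, 0.001, -0.001]
ft_force: [0.6, -0.1, -2.6]
width: 0.0527
t 10.15 yaw -1.0 shift/100mm [-0.004  0.001 -0.031] rot/60 [-1.900e-03  5.000e-04 -7.332e-01] F [ 0.6 -0.1 -2.6] w 0.0527
[ 0.03013017 -0.21884447 -0.40050462]
time: 10.65
ee_pos: [0.5364, 0.0276, 0.0882]
eef_rot: [0.616, 0.788, 0.0, -0.001]
ft_force: [-1.0, -0.5, 5.9]
width: 0.0527
t 10.65 yaw 14.0 shift/100mm [-0.004  0.001 -0.042] rot/60 [-0.0017 -0.     -0.9829] F [-1.  -0.5  5.9] w 0.0527
[-0.25066924  0.37898442  0.16490893]
```

View pics/s5.png

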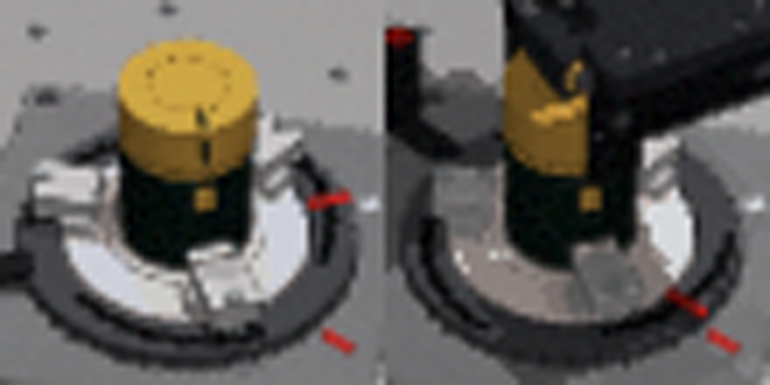

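The plaque hasn't moved (same pixel before and after), the ring is still locked, and the cap has turned 59°. I'll go on to about 80°.

```bash
python3 -m inch '{"translation":[[0,0,0],[0,0,0],[0,0,0],[0,0,0],[0,0,0],[0,0,0],[0,0,0],[0,0,0]],"rot":[[0,0,0.067],[0,0,0.133],[0,0,0.2],[0,0,0.267],[0,0,0.35],[0,0,0.36],[0,0,0.36],[0,0,0.36]],"jaw":[45,45,45,45,45,45,45,45]}' 60
python3 - <<'E'
from h import *
plan([.536,.0277,.084],37); print(r.read_state()['torque'])
s=r.read_state();w=eyes.camera('wrist'); cv2.imwrite('pics/w6.png',w[150:320,220:420]); np.save('w6.npy',np.r_[s['ee_pos'],s['eef_rot']])
a=cv2.imread('pics/w4.png')[150:320,220:420]
cv2.imwrite('pics/w6c.png',cv2.resize(np.hstack([a,w[150:320,220:420]]),None,fx=2,fy=2))
E
```

```text
time: 11.5
ee_pos: [0.5364, 0.0275, 0.0882]
eef_rot: [0.459, 0.888, 0.0, -0.001]
ft_force: [-1.5, -0.7, 1.7]
width: 0.053
t 11.5 yaw 35.3 shift/100mm [-0.004  0.002 -0.042] rot/60 [-0.0009 -0.0012  0.0275] F [-1.5 -0.7  1.7] w 0.053
[-0.11494719 -0.14369565 -0.00070875]
```

View pics/w6c.png

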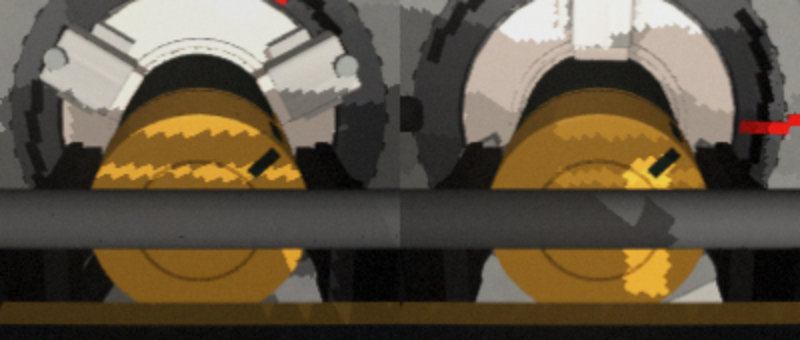

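Cap turned 80° with the gripper, the torque is zero, and the line is still fixed relative to the fingers. I'll lift 20 mm straight up, which leaves the underside about 11 mm over the rim.

```bash
python3 -m inch '{"translation":[[0,0,0.02],[0,0,0.05],[0,0,0.08],[0,0,0.11],[0,0,0.14],[0,0,0.17],[0,0,0.195],[0,0,0.195],[0,0,0.195],[0,0,0.195]],"rot":[[0,0,0],[0,0,0],[0,0,0],[0,0,0],[0,0,0],[0,0,0],[0,0,0],[0,0,0],[0,0,0],[0,0,0]],"jaw":[45,45,45,45,45,45,45,45,45,45]}' 60
python3 - <<'E'
from h import *
plan([.5364,.0275,.108],35.3); s=r.read_state(); print(s['torque'],s['joint_vel'].round(3))
a=cv2.imread('pics/s5f.png')[180:250,305:385]; im=eyes.camera('scene'); cv2.imwrite('pics/s7f.png',im); b=im[180:250,305:385]
cv2.imwrite('pics/s7.png',cv2.resize(np.hstack([a,b]),None,fx=5,fy=5,interpolation=cv2.INTER_CUBIC))
t0=cv2.imread('pics/top0.png');t=eyes.camera('top');cv2.imwrite('pics/t7.png',t)
for n,u,v in (('lipA',381,232),('lipB',478,239),('jarA',249,149),('jarB',170,234),('tw',222,270),('spool',483,160)):
    p=t0[v-14:v+14,u-14:u+14]; res=cv2.matchTemplate(t[v-20:v+20,u-20:u+20],p,cv2.TM_CCOEFF_NORMED); _,mx,_,l=cv2.minMaxLoc(res); print(n,round(mx,3),l[0]-6,l[1]-6)
E
```

```text
time: 12.55
ee_pos: [0.5363, 0.0275, 0.1076]
eef_rot: [0.459, 0.889, 0.0, -0.001]
ft_force: [-0.1, -0.7, -1.8]
width: 0.0525
t 12.55 yaw 35.4 shift/100mm [0.001 0.    0.004] rot/60 [-0.0009 -0.0014 -0.0014] F [-0.1 -0.7 -1.8] w 0.0525
[ 0.00873188 -0.14751155  0.02310188] [ 0.001  0.001 -0.     0.001  0.002  0.001  0.001]
lipA 0.949 0 0
lipB 0.976 0 0
jarA 1.0 0 0
jarB 1.0 0 0
tw 0.999 0 0
spool 1.0 0 0
```

View pics/s7.png

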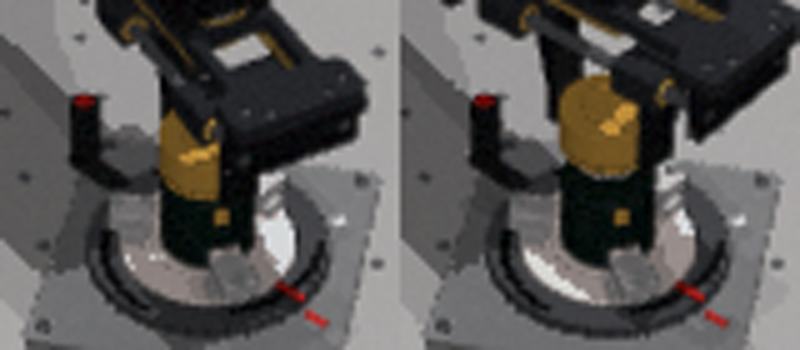

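The scene view shows the cap up by about 4.4 px, which matches 20 mm. The plaque, ring and marks are unchanged, and every bystander is at 0 px shift. Handing in.

```bash
python3 -c "
from bench import r
print(r.close_job())"
```

```text
the job is handed in; nothing more can be done
None
```

The job is handed in, at about 12.7 s on the robot's clock. The ring is locked, the jar is open, and the gripper is holding the cap over it.

**What I did**
- I gripped the lever post and swung it about 60° clockwise to the locked mark.
- I then let go and gripped the cap at 60 N.
- I turned it 80° anticlockwise, until the torque had dropped to about zero, and lifted it 19.5 mm straight up.

**Last checks**
- **Ring:** the pointer read 33.8° and the mark 34.0°, about 1.05 rad, measured before the unscrewing. In the last picture it was still in line with the mark.
- **Jar:** the plaque is at the same pixel before and after, so the jar neither turned nor lifted. The cap's index line read roughly 2° different before and after locking, which is within my measuring error.
- **Cap:** it is level to about 0.1°, and its centre is about 24 mm above the rim. The underside is about 11 mm clear, and it is centred to about 1 mm. I took "a centimetre or two above the rim" to mean the clearance under the cap.
- **Forces:** the readings I took stayed near 13 N, which was while swinging the lever. They were taken between moves, so brief peaks within a move were not seen.
- **Bystanders:** none had shifted in the top view.

No check failed.

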